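# Lay out the bench for a stirred sample

### The job

Set the bench up for the next sample: stand the white beaker in the middle of the stirrer's round plate and then lay the blue cover squarely on the beaker. Stand the pink-labelled bottle straight in front of the test-tube rack, on the robot's side, 17 cm from the rack middle to middle, and stand the orange-lidded jar halfway between that bottle and the rack, in line with both. Everything stands upright and released, and the green-labelled bottle stays where it is.

Things in the scene. Friction and masses are not known exactly. Their poses are not given: they have to be found in the camera images.
- stirrer: Flat white lab stirrer, fixed, 155 mm deep, 110 wide, housing 40 high; round aluminium plate 96 mm across, its top 45 mm above the bench; black dial and green display at its front. Origin: on the bench under the plate's centre; x to its back (away from the robot, within 9 degrees), y to its left, z up; housing from x = -95 to +60 mm.
- rack: White wire test-tube rack, fixed, 64 mm deep, 124 wide, 67 high; its ten blue-stoppered tubes reach 110 mm above the bench. Origin: on the bench under its centre; x to its back (away from the robot, within 9 degrees), y along its length to its left, z up; straight in front of it is along -x. It stands beside the stirrer, either way round.
- beaker: White plastic beaker, straight round wall, outside 50 mm in diameter, 70 mm high, wall 3 mm, open at the top, three thin blue lines round it; about 0.06 kg. Origin: centre of its underside, z up; round, so its yaw means nothing.
- cover: Blue round flat cover, 64 mm in diameter and 5 mm thick, with an upright black cylindrical grip 22 mm in diameter on its middle that reaches from 5 to 32 mm height; flat underside; about 0.05 kg. Origin: centre of its underside, z up (grip up); its yaw means nothing.
- pink_bottle: Amber-brown 125 ml reagent bottle with a pink label band and pink screw cap. Body 56 mm in diameter up to 80 mm, sloping shoulder above, cap 30 mm in diameter from 98 to 115 mm height; about 0.22 kg. Origin: centre of its underside, z up; round, so its yaw means nothing.
- jar: Small white jar 36 mm in diameter with an orange lid 38 mm in diameter from 46 to 60 mm height; 60 mm high; about 0.08 kg. Origin: centre of its underside, z up; round, so its yaw means nothing.
- green_bottle: Amber-brown 125 ml reagent bottle with a green label band and green screw cap. Body 56 mm in diameter up to 80 mm, sloping shoulder above, cap 30 mm in diameter from 98 to 115 mm height; about 0.22 kg. Origin: centre of its underside, z up; round, so its yaw means nothing. Not part of the job: it must be left where it stands.
Not all that is in view belongs to the job. What is shaped like the cover but brown or yellow is not meant.

How it is judged:
By the outcome, as a careful person would: the job done as asked, in the order asked, and still so for the second after the job is handed in, with the robot touching nothing.
It also fails if it takes over 118 s, if anything falls off the work surface, if the arm or the gripper's body presses on something with over 40 N, if the wrist force passes 120 N, or if a joint passes its speed limit or range.

### The arm

A 6-joint arm with a two-finger parallel gripper is mounted at the origin on the work surface. World frame = base frame: x ahead of the robot, y to its left, z up, the work surface at z = 0. Lengths are in m, angles in rad, forces in N, time in s.
With the tool pointing down it reaches from about 0.35 to 0.775 m from the base axis. Payload 5.5 kg.
Tool frame: the origin (TCP) lies at the very end of the fingers, on their centre line; the grasp point (between the pads) lies 19 mm behind it; z points along the fingers, y is the line along which they close (so a half turn about z gives the same grasp; the last joint's range is limited). The gripper opens to 85 mm and grips with 20 to 120 N. Pads are 22 mm wide; open, the fingers measure 114 mm over their backs; the gripper's body (76 mm by 85 mm) begins 54 mm behind the grasp point. The pads swing forward as they close: fully open they stand 13 mm farther back than shut.
Start: joints at [0.964, 0.313, 0.046, 1.304, 0, 1.431], TCP at [0.259, 0.514, 0.231] pointing down, gripper open.
Joint ranges: [-2.76, 2.76], [-0.86, 1.69], [-1.03, 1.26], [-2.2, 2.34], [-1.47, 1.5], [-3.14, 3.14]. Speed limits (rad/s): [2.57, 2.57, 3.14, 3.14, 3.14, 3.14].

### API

Orientations are given as a unit quaternion [w, x, y, z].
In Python, from workcell import get_state, read_camera, hand_in gives the robot as it stands.
- The arm moves only by the tool send_rows, never from a script. Its argument "increments" is a list of rows, each an object of numbers: "dx", "dy", "dz": the shift along the world's x, y, z in units of 25 mm (1.0 is 25 mm); "roll": the turn about the world's z in units of 8 degrees (1.0 is 8 degrees); "claw": the opening, from -1 (shut) to 1 (fully open). In form: [{"dx": .., "dy": .., "dz": .., "roll": .., "claw": ..}, ...]. A call has exactly 5 rows; each row is the pose to reach, as a shift and turn from the pose commanded when the call began; what a row does not reach only later rows make up. A row lasts 1/8 s, in which the tool goes at most 62.5 mm and 10.7 degrees, less where a joint would pass 70% of its speed; a pose out of reach is approached as far as the arm can. A call with a gripper value outside its range is refused whole. The fingers move at their own pace and stop on an object; "grip_force" is the grip in N (left out, the last holds). Time passes only in rows, so rows that repeat a pose let the fingers close, or fill a call up. It gives the time, the measured TCP pose, the force, the opening and the grip force at its end, in the units of the state.
- get_state(): the state, without advancing time (a new reading comes with each control period).
- read_camera(name): name is "side" or "top" or "wrist"; returns a dict with "image" (420x560x3 uint8, blue, green, red), "fx", "fy", "cx", "cy" (pixels), "world_to_cam" (4x4, takes a point from world to camera coordinates). Camera axes: x right, y up, looking along -z (the intrinsics and any distortion apply to the point x, -y, -z); pixel columns grow to the right and rows downward; lengths in m; the calibration is good to about 2 mm. The wrist camera is an equidistant fisheye: a pixel r from the principal point sees the ray r / f radians off the axis. A picture is of the moment at which its call begins. There is no depth.
- hand_in(): hands the job in; it is judged then, once.
The state is a dict: "clock": time; "joint_pos": joint angles; "qvel": joint speeds; "tau": joint torques, N m; "tcp_pos": TCP position; "orientation": TCP orientation; "wrist_force": force on the tool from outside, world axes, zero at the start; "ft_torque": the same for the moment, N m; "finger_gap": finger opening in m; "grip_force": force on a finger pad.
Only numpy, scipy, OpenCV 4.12 (cv2) and the standard library are available. Lean on these libraries where they do the work, as an engineer would, in place of code of your own. Each camera call takes 0.05 s, during which the arm holds its last target. There are 200 camera calls.

## Working session

There is one attempt and no reset: what is moved stays moved. The work goes in short steps, Python scripts to look and compute and a tool call to move; the robot and the scene stay as the last step left them, time stands still between calls to the robot, and variables do not carry over. Pictures are saved under pics/ and viewed, at most 14 in all, crops included, and the job is handed in when it is done.

Besides the shell and the picture viewer there is one more tool, called after "Call:" as name(argument=value, ...) on one line, values as JSON. send_rows: Moves the arm, as the interface text tells. Its arguments: {"type":"object","properties":{"increments":{"type":"array","items":{"type":"object","properties":{"dx":{"type":"number"},"dy":{"type":"number"},"dz":{"type":"number"},"roll":{"type":"number"},"claw":{"type":"number"}}}},"grip_force":{"type":"number"}},"required":["increments"]}

```bash
mkdir -p pics; ls; python3 - <<'E'
from workcell import get_state, read_camera
import cv2, numpy as np
np.set_printoptions(precision=4,suppress=True)
for n in ("top","side"):
    c=read_camera(n); cv2.imwrite(f"pics/{n}0.png",c["image"])
    print(n,c["fx"],c["fy"],c["cx"],c["cy"],[k for k in c]); print(c["world_to_cam"])
s=get_state(); print(s)
E
```

```text
pics
top 448.7210620856335 448.7210620856335 272.6460034814762 205.93009669258345 ['image', 'fx', 'fy', 'cx', 'cy', 'world_to_cam']
[[ 0.02   -0.9998  0.0099  0.0134]
 [ 0.9857  0.0214  0.1671 -0.5492]
 [-0.1672  0.0064  0.9859 -1.1644]
 [ 0.      0.      0.      1.    ]]
side 486.57479924471744 486.57479924471744 285.4113268605067 207.77406154720836 ['image', 'fx', 'fy', 'cx', 'cy', 'world_to_cam']
[[ 0.9897 -0.1431 -0.0078 -0.5476]
 [ 0.0764  0.4805  0.8737 -0.091 ]
 [-0.1213 -0.8653  0.4864 -1.1104]
 [ 0.      0.      0.      1.    ]]
{'clock': 0.1, 'joint_pos': array([ 0.9644,  0.3139,  0.0451,  1.3036, -0.    ,  1.4312]), 'qvel': array([-0.0005,  0.001 ,  0.0015, -0.0012, -0.001 ,  0.0019]), 'tau': array([  0.0043, -48.1725,  29.9244,   0.0127,  -0.    ,   0.    ]), 'tcp_pos': array([0.2585, 0.5131, 0.2305]), 'orientation': array([-0.0003,  0.2313,  0.9729, -0.0007]), 'wrist_force': array([-0.4773, -0.8139,  0.4593]), 'ft_torque': array([-0.0244,  0.0097, -0.0393]), 'grip_force': 0.0, 'finger_gap': 0.08576333392993349}
```

View pics/top0.png

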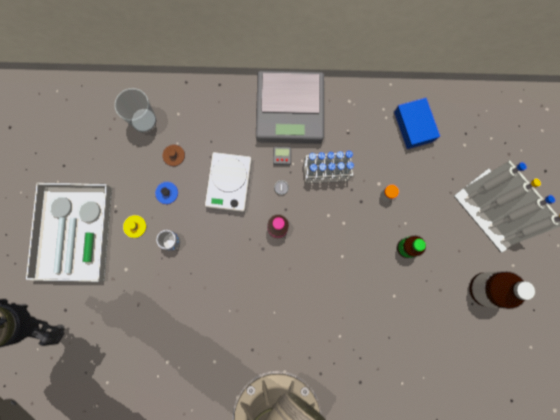

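View pics/side0.png

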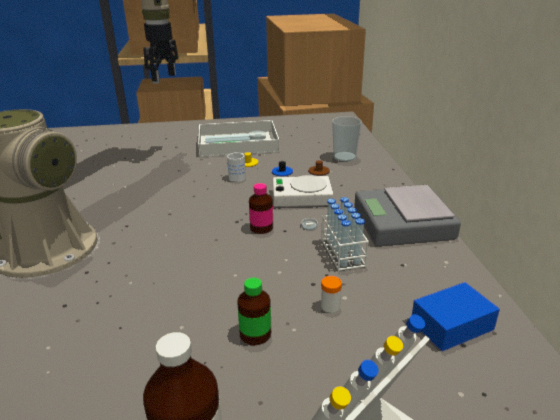

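The top view shows three lidded discs: blue at (167,192), brown at (174,155) and yellow at (134,227). The blue one is meant. The cups are a small white lined one at (167,240) and a clear glass at (135,105), and the white lined one is the beaker. Also in the top view: stirrer (228,180), rack (328,167), pink bottle (278,226), jar (392,191), green bottle (412,246). I'll confirm these in enlarged crops.

```bash
python3 - <<'E'
import cv2, numpy as np
a=cv2.imread("pics/top0.png")[130:270,115:435]; a=cv2.resize(a,None,fx=2.5,fy=2.5,interpolation=cv2.INTER_CUBIC)
b=cv2.imread("pics/side0.png")[140:350,210:410]
cv2.imwrite("pics/topc.png",a); cv2.imwrite("pics/sidec.png",cv2.resize(b,None,fx=2.8,fy=2.8,interpolation=cv2.INTER_CUBIC))
E
```

```text
(no output)
```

View pics/topc.png

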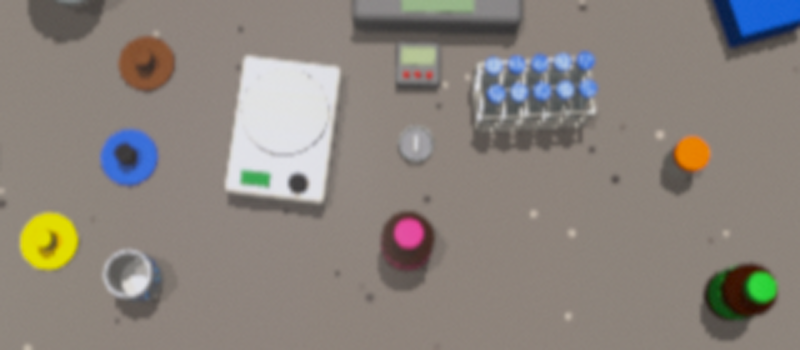

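View pics/sidec.png

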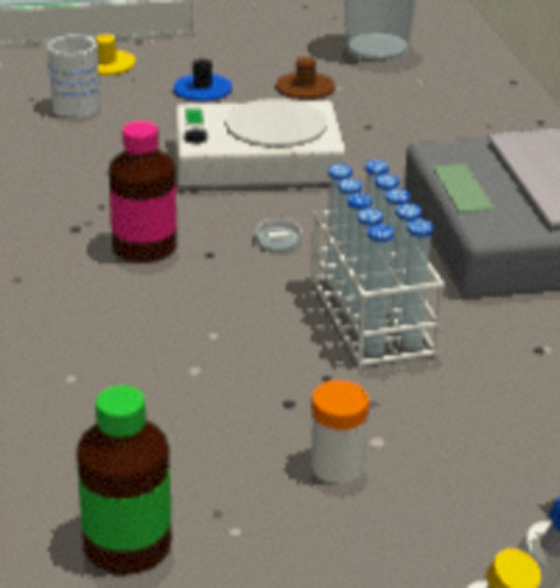

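Crops confirm: the cover meant is the blue disc with black grip (crop (128,157), against brown (146,63) and yellow (48,241)). The beaker is the lined white cup at (131,273), upright and open. Now I'll measure.

```bash
cat > h.py <<'E'
import cv2, numpy as np
from workcell import get_state, read_camera
np.set_printoptions(precision=4,suppress=True)
def ray(c,u,v,fish=False):
    M=c["world_to_cam"]; R,t=M[:3,:3],M[:3,3]
    x,y=(u-c["cx"])/c["fx"],(v-c["cy"])/c["fy"]
    if fish:
        r=np.hypot(x,y)+1e-12; d=np.array([np.sin(r)*x/r,-np.sin(r)*y/r,-np.cos(r)])
    else: d=np.array([x,-y,-1.])
    d=R.T@d; return -R.T@t, d/np.linalg.norm(d)
def plane(c,u,v,z,fish=False):
    o,d=ray(c,u,v,fish); return o+d*(z-o[2])/d[2]
def tri(r1,r2):
    (a,d),(b,e)=r1,r2
    s=np.linalg.lstsq(np.stack([d,-e],1),b-a,rcond=None)[0]
    p,q=a+s[0]*d,b+s[1]*e; return (p+q)/2, np.linalg.norm(p-q)
def blobs(img,lo,hi,box=None,amin=8):
    """HSV blobs in box (u0,v0,u1,v1): list of (area,u,v,contour)"""
    m=cv2.inRange(cv2.cvtColor(img,cv2.COLOR_BGR2HSV),np.array(lo),np.array(hi))
    if box:
        k=np.zeros_like(m); k[box[1]:box[3],box[0]:box[2]]=1; m=m*k
    out=[]
    for q in cv2.findContours(m,cv2.RETR_EXTERNAL,cv2.CHAIN_APPROX_NONE)[0]:
        M=cv2.moments(cv2.convexHull(q))
        if M["m00"]>=amin: out.append((M["m00"],M["m10"]/M["m00"],M["m01"]/M["m00"],q))
    return sorted(out,key=lambda b:-b[0])
E
python3 - <<'E'
from h import *
T,S=read_camera("top"),read_camera("side")
for n,lo,hi,tb,sb in (("pinkcap",(150,120,60),(178,255,255),(260,210,295,236),(245,180,275,194)),
  ("greencap",(50,120,80),(75,255,255),(410,235,430,256),(240,278,265,295)),
  ("jarlid",(5,180,100),(15,255,255),(380,180,405,200),(318,275,345,293)),
  ("cover",(105,120,60),(125,255,255),(150,180,182,206),(265,160,300,180))):
    t=blobs(T["image"],lo,hi,tb); s=blobs(S["image"],lo,hi,sb)
    p,e=tri(ray(T,*t[0][1:3]),ray(S,*s[0][1:3])); print(n,t[0][:3],s[0][:3],p,e)
t=blobs(T["image"],(100,80,110),(125,255,255),(300,145,360,172),3); print([b[:3] for b in t])
s=blobs(S["image"],(100,80,110),(125,255,255),(322,190,370,228),3); print([b[:3] for b in s])
t=blobs(T["image"],(0,0,135),(180,60,255),(200,145,256,216),500)[0]
print("stir",t[:3],cv2.minAreaRect(t[3])); q=cv2.approxPolyDP(t[3],6,True)[:,0]; print([(x,plane(T,*x,.04)[:2]) for x in q])
b=blobs(T["image"],(0,0,120),(180,70,255),(152,225,185,255),30); print("beaker",[x[:3]+(cv2.fitEllipse(x[3]),) for x in b])
E
```

```text
pinkcap (129.0, 278.13436692506457, 222.73643410852713) (111.5, 259.9237668161435, 188.1285500747384) [0.4957 0.0104 0.1071] 0.0005983460829888986
greencap (110.5, 419.1101055806938, 244.45399698340873) (242.5, 252.74845360824742, 285.9986254295532) [ 0.4482 -0.3476  0.1066] 0.0011527294485685373Traceback (most recent call last):
  File "<stdin>", line 8, in <module>
IndexError: list index out of range
```

```bash
python3 - <<'E'
from h import *
T,S=read_camera("top"),read_camera("side")
import pickle; pickle.dump((T,S),open("ts.pkl","wb"))
for n,lo,hi,tb,sb in (("jarlid",(3,150,100),(22,255,255),(380,180,405,200),(318,275,345,296)),
  ("cover",(105,120,60),(125,255,255),(150,180,182,206),(265,160,300,180))):
    t=blobs(T["image"],lo,hi,tb); s=blobs(S["image"],lo,hi,sb); print(n,len(t),len(s))
    if t and s:
        p,e=tri(ray(T,*t[0][1:3]),ray(S,*s[0][1:3])); print(n,t[0][:3],s[0][:3],p,e)
t=blobs(T["image"],(100,80,110),(125,255,255),(300,145,360,172),3); print([b[:3] for b in t])
s=blobs(S["image"],(100,80,110),(125,255,255),(322,190,370,228),3); print([b[:3] for b in s])
t=blobs(T["image"],(0,0,135),(180,60,255),(200,145,256,216),500)
for t in t[:1]:
  print("stir",t[:3],cv2.minAreaRect(t[3])); q=cv2.approxPolyDP(t[3],6,True)[:,0]; print([(x,plane(T,*x,.04)[:2]) for x in q])
b=blobs(T["image"],(0,0,120),(180,70,255),(152,225,185,255),30); print("beaker",[x[:3]+(cv2.fitEllipse(x[3]),) for x in b])
E
```

```text
jarlid 1 1
jarlid (145.0, 391.2643678160919, 191.28735632183907) (280.5, 330.99346405228755, 284.14081996434936) [ 0.5956 -0.2953  0.0523] 0.0014884995673812163
cover 1 1
cover (368.5, 166.20805065581183, 192.52736318407958) (140.5, 282.0403321470937, 170.88730723606167) [0.589  0.3241 0.0011] 0.0018298143196324712
[(40.5, 331.36213991769546, 166.22222222222223), (39.5, 312.9915611814346, 167.21097046413502), (37.0, 322.22972972972974, 166.5810810810811), (35.5, 340.34741784037556, 165.37089201877933), (33.5, 349.5223880597015, 165.03980099502488), (32.5, 321.12307692307695, 155.5128205128205), (32.0, 348.85416666666663, 153.92708333333331), (28.0, 330.5, 155.0), (5.5, 338.24242424242425, 156.48484848484847), (5.5, 340.75757575757575, 153.24242424242422), (4.5, 311.3333333333333, 158.22222222222223)]
[(245.5, 338.93211133740664, 212.4039375424304), (228.0, 352.46491228070175, 210.66081871345028)]
stir (3849.0, 227.4929418896683, 180.00892006581793) ((227.5, 179.99996948242188), (54.99999237060547, 69.99998474121094), -0.0)
[(array([200, 145], dtype=int32), array([0.7166, 0.2295])), (array([200, 215], dtype=int32), array([0.5207, 0.2203])), (array([227, 215], dtype=int32), array([0.5223, 0.1475])), (array([206, 213], dtype=int32), array([0.5265, 0.2044])), (array([206, 206], dtype=int32), array([0.5457, 0.2052])), (array([244, 210], dtype=int32), array([0.537 , 0.1021])), (array([252, 159], dtype=int32), array([0.6799, 0.0844])), (array([245, 215], dtype=int32), array([0.5233, 0.099 ])), (array([255, 215], dtype=int32), array([0.5239, 0.072 ])), (array([254, 145], dtype=int32), array([0.7201, 0.08  ]))]
beaker [(928.0, 168.0, 239.5, ((167.24183654785156, 239.09326171875), (34.38562774658203, 35.66159439086914), 104.66820526123047))]
```

```bash
python3 - <<'E'
from h import *
import pickle; T,S=pickle.load(open("ts.pkl","rb"))
hsv=cv2.cvtColor(T["image"],cv2.COLOR_BGR2HSV)
print(hsv[180,210:250:4].tolist(), hsv[200,265].tolist(), hsv[239,155:180:2].tolist())
for vmin in (175,190):
  t=blobs(T["image"],(0,0,vmin),(180,50,255),(200,145,256,216),500)[0]
  q=cv2.boxPoints(cv2.minAreaRect(t[3])); print("stir",t[:3],q.tolist(),[plane(T,*x,.04)[:2] for x in q])
for tb in ((100,110,110),(100,140,140)):
  f=blobs(T["image"],tb,(125,255,255),(300,160,360,173),3);b=blobs(T["image"],tb,(125,255,255),(300,145,360,160),3)
  for r in (f,b): print([(round(x[1],1),round(x[2],1),plane(T,x[1],x[2],.107)[:2].round(4).tolist()) for x in sorted(r,key=lambda x:x[1])])
s=blobs(S["image"],(100,110,120),(125,255,255),(322,190,370,228),3); print([(round(x[1],1),round(x[2],1)) for x in s])
for v in (150,165,180):
  b=blobs(T["image"],(0,0,v),(180,60,255),(152,225,185,255),30); print("beaker",[x[:3]+(cv2.fitEllipse(cv2.convexHull(x[3])),cv2.boundingRect(x[3])) for x in b])
  b=blobs(S["image"],(0,0,v),(180,70,255),(222,148,252,186),30); print("beakerS",[x[:3]+(cv2.boundingRect(x[3]),) for x in b])
E
```

```text
[[120, 4, 228], [113, 4, 228], [110, 3, 228], [120, 3, 228], [110, 3, 228], [113, 4, 229], [113, 4, 228], [110, 3, 227], [110, 3, 226], [128, 5, 216]] [14, 30, 144] [[14, 22, 153], [0, 2, 154], [18, 13, 95], [23, 11, 89], [18, 13, 102], [8, 8, 127], [15, 11, 141], [8, 6, 169], [15, 6, 178], [0, 6, 181], [120, 5, 153], [108, 52, 112], [150, 3, 101]]
stir (2143.5, 227.7139413731436, 180.93282015395383) [[204.26637268066406, 205.50218200683594], [211.54148864746094, 150.93885803222656], [250.90830993652344, 156.18775939941406], [243.63319396972656, 210.75108337402344]] [array([0.547, 0.21 ]), array([0.7003, 0.1968]), array([0.6878, 0.0876]), array([0.5349, 0.103 ])]
stir (2102.5, 227.68410622275067, 180.87705112960762) [[204.42608642578125, 205.2467803955078], [211.7431640625, 151.10044860839844], [250.70730590820312, 156.36585998535156], [243.39022827148438, 210.51219177246094]] [array([0.5477, 0.2096]), array([0.6999, 0.1963]), array([0.6873, 0.0882]), array([0.5355, 0.1037])]
[(311.1, 168.9, [0.6381, -0.0727]), (314.0, 166.0, [0.6461, -0.0802]), (331.4, 166.6, [0.6456, -0.1255]), (349.4, 165.3, [0.6501, -0.1726])]
[(321.2, 155.9, [0.6737, -0.0988]), (330.1, 155.0, [0.6767, -0.1221]), (348.7, 154.0, [0.6805, -0.1709])]
[]
[(349.0, 154.5, [0.6793, -0.1718])]
[(338.9, 212.3), (352.5, 210.7)]
beaker [(308.0, 165.08225108225108, 238.62987012987014, ((165.1095428466797, 238.67173767089844), (19.71418571472168, 20.537260055541992), 54.83858871459961), (155, 229, 21, 20))]
beakerS []
beaker [(259.0, 165.3011583011583, 239.34749034749035, ((165.30223083496094, 239.1173553466797), (18.084077835083008, 19.559478759765625), 51.85504913330078), (156, 230, 19, 19))]
beakerS []
beaker [(78.5, 169.6815286624204, 241.6581740976645, ((169.50869750976562, 240.77520751953125), (9.163607597351074, 15.070054054260254), 31.894392013549805), (164, 234, 11, 14))]
beakerS []
```

```bash
python3 - <<'E'
from h import *
import pickle; T,S=pickle.load(open("ts.pkl","rb"))
print(plane(T,165.2,239,.07))
c=read_camera("wrist"); M=c["world_to_cam"]; print(c["fx"],c["fy"],c["cx"],c["cy"],"pos",-M[:3,:3].T@M[:3,3],"axis",-M[2,:3]); 
E
```

```text
[0.4513 0.3031 0.07  ]
325.19226210127806 325.19226210127806 281.71424408138427 209.10357404221293 pos [0.1841 0.5509 0.3744] axis [ 0.2908 -0.1478 -0.9453]
```

Call:
send_rows(increments=[{"dx": 1.5,"dy": -1.5,"dz": 0,"roll": -1.3,"claw": 1},{"dx": 3,"dy": -3,"dz": 0.5,"roll": -2.6,"claw": 1},{"dx": 4.5,"dy": -5,"dz": 1,"roll": -4,"claw": 1},{"dx": 6,"dy": -6.5,"dz": 1,"roll": -5.2,"claw": 1},{"dx": 6.8,"dy": -7.6,"dz": 1,"roll": -6.5,"claw": 1}])

```text
clock: 0.98
tcp_pos: [0.4306, 0.3217, 0.2566]
orientation: [0.0, 0.637, 0.77, 0.0]
wrist_force: [0.7, -0.0, -0.3]
finger_gap: 0.0855
grip_force: 0.0
```

```bash
python3 - <<'E'
from h import *
import pickle
c=read_camera("wrist"); pickle.dump(c,open("w1.pkl","wb")); cv2.imwrite("pics/w1.png",c["image"])
E
```

```text
(no output)
```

View pics/w1.png

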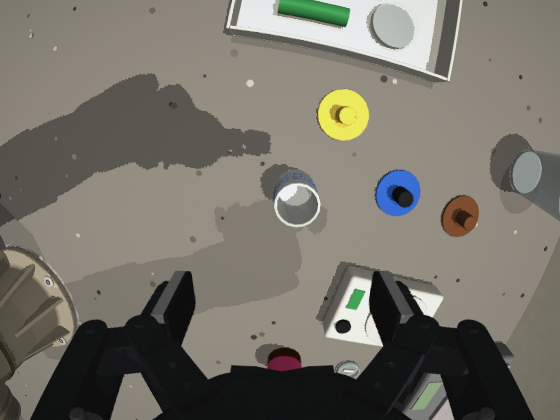

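Wrist view: the beaker rim is centred near (297,205), the cover disc near (398,193) with its grip at (402,197), and yellow at (343,115). I'll triangulate these against the top view.

```bash
python3 - <<'E'
from h import *
import pickle; T,S=pickle.load(open("ts.pkl","rb")); c=pickle.load(open("w1.pkl","rb"))
for v in (190,205,220):
  for b in blobs(c["image"],(0,0,v),(180,40,255),(265,170,330,235),200):
    e=cv2.fitEllipse(cv2.convexHull(b[3])); print(v,b[:3],e,plane(c,*e[0],.07,True),tri(ray(c,*e[0],True),ray(T,165.2,239)))
b=blobs(c["image"],(105,120,60),(125,255,255),(365,160,435,225),200)[0]; p=plane(c,b[1],b[2],.004,True)
print("cover",b[:3],p, tri(ray(c,b[1],b[2],True),ray(T,166.21,192.53)))
b=blobs(c["image"],(0,0,0),(180,255,50),(385,180,418,212),50)[0]; print("grip",b[:3],plane(c,b[1],b[2],.02,True))
E
```

```text
190 (1541.0, 296.9458144062297, 204.69132597880164) ((296.9550476074219, 204.7097625732422), (43.45640182495117, 45.86191177368164), 81.54217529296875) [0.4519 0.3    0.07  ] (array([0.451 , 0.3018, 0.0758]), np.float64(0.0004704471300353437))
205 (1511.0, 296.8791087579969, 204.6846459298478) ((296.9722900390625, 204.59542846679688), (42.95801544189453, 45.629032135009766), 83.45551300048828) [0.4519 0.3001 0.07  ] (array([0.451 , 0.3018, 0.0756]), np.float64(0.00046774904072788))
220 (1460.5, 296.9639392901974, 204.37989273079995) ((296.9694519042969, 204.44686889648438), (42.15717697143555, 45.10426330566406), 84.84617614746094) [0.4518 0.3002 0.07  ] (array([0.451 , 0.3019, 0.0753]), np.float64(0.0004380690447995486))
cover (1568.0, 397.5704719387755, 192.54272959183675) [0.5874 0.3209 0.004 ] (array([0.5861, 0.322 , 0.0082]), np.float64(0.0012344647507028738))
grip (277.5, 401.9801801801802, 196.29849849849847) [0.5879 0.3207 0.02  ]
```

Call:
send_rows(increments=[{"dx": 0.92,"dy": -0.94,"dz": -1.5,"roll": 0,"claw": 1},{"dx": 0.92,"dy": -0.94,"dz": -3.5,"roll": 0,"claw": 1},{"dx": 0.92,"dy": -0.94,"dz": -5.5,"roll": 0,"claw": 1},{"dx": 0.92,"dy": -0.94,"dz": -5.5,"roll": 0,"claw": 1},{"dx": 0.92,"dy": -0.94,"dz": -5.5,"roll": 0,"claw": 1}])

```text
clock: 1.65
tcp_pos: [0.4526, 0.3006, 0.1205]
orientation: [0.0, 0.634, 0.773, 0.001]
wrist_force: [0.2, 1.0, 0.4]
finger_gap: 0.0849
grip_force: 0.0
```

```bash
python3 - <<'E'
from h import *
import pickle
c=read_camera("wrist"); pickle.dump(c,open("w2.pkl","wb"))
for v in (190,215):
  for b in blobs(c["image"],(0,0,v),(180,40,255),(170,120,400,380),1000):
    e=cv2.fitEllipse(cv2.convexHull(b[3])); print(v,b[:3],e,plane(c,*e[0],.07,True))
E
```

```text
190 (1439.0, 281.44347926801015, 252.48355339356033) ((279.9783020019531, 240.6889190673828), (54.48172378540039, 70.68830871582031), 89.73279571533203) [0.453  0.2954 0.07  ]
190 (1066.0, 361.7005941213258, 353.5026579111945) ((361.1298522949219, 353.8990173339844), (30.342100143432617, 56.05036163330078), 36.16124725341797) [0.5394 0.205  0.07  ]
215 (1400.5, 281.659288349399, 252.28061406640487) ((280.21954345703125, 240.24728393554688), (54.41790771484375, 70.02404022216797), 89.11859130859375) [0.4531 0.2958 0.07  ]
```

Call:
send_rows(increments=[{"dx": 0,"dy": 0,"dz": -1.5,"roll": 0,"claw": 1},{"dx": 0,"dy": 0,"dz": -3,"roll": 0,"claw": 1},{"dx": 0,"dy": 0,"dz": -3.7,"roll": 0,"claw": 1},{"dx": 0,"dy": 0,"dz": -3.7,"roll": 0,"claw": 0.2},{"dx": 0,"dy": 0,"dz": -3.7,"roll": 0,"claw": -0.2}], grip_force=30)

```text
clock: 2.33
tcp_pos: [0.4535, 0.3009, 0.0285]
orientation: [0.001, 0.634, 0.773, 0.002]
wrist_force: [0.9, -0.1, 0.4]
finger_gap: 0.0516
grip_force: 0.0
```

Call:
send_rows(increments=[{"claw": -0.2},{"claw": -0.2},{"claw": -0.2},{"claw": -0.2},{"dz": 0.2,"claw": -0.2}])

```text
schema error: expected keys dx, dy, dz, roll, claw
```

Call:
send_rows(increments=[{"dx": 0,"dy": 0,"dz": 0,"roll": 0,"claw": -0.2},{"dx": 0,"dy": 0,"dz": 0,"roll": 0,"claw": -0.2},{"dx": 0,"dy": 0,"dz": 0,"roll": 0,"claw": -0.2},{"dx": 0,"dy": 0,"dz": 0.5,"roll": 0,"claw": -0.2},{"dx": 0,"dy": 0,"dz": 2,"roll": 0,"claw": -0.2}])

```text
clock: 2.95
tcp_pos: [0.4503, 0.2992, 0.0761]
orientation: [-0.001, 0.634, 0.773, -0.002]
wrist_force: [-0.8, 0.6, -1.5]
finger_gap: 0.0485
grip_force: 31.3
```

Call:
send_rows(increments=[{"dx": 0.5,"dy": -0.5,"dz": 2,"roll": 0,"claw": -0.2},{"dx": 2,"dy": -1.8,"dz": 3.5,"roll": 0,"claw": -0.2},{"dx": 3.6,"dy": -3.2,"dz": 5,"roll": 0,"claw": -0.2},{"dx": 5.2,"dy": -4.6,"dz": 6,"roll": 0,"claw": -0.2},{"dx": 6.8,"dy": -6,"dz": 6.4,"roll": 0,"claw": -0.2}])

```text
clock: 3.58
tcp_pos: [0.6237, 0.1488, 0.2401]
orientation: [0.002, 0.634, 0.773, 0.002]
wrist_force: [-0.0, 1.0, -1.1]
finger_gap: 0.0488
grip_force: 31.4
```

Call:
send_rows(increments=[{"dx": 0,"dy": 0,"dz": 0,"roll": 0,"claw": -0.2},{"dx": 0,"dy": 0,"dz": 0,"roll": 0,"claw": -0.2},{"dx": 0,"dy": 0,"dz": 0,"roll": 0,"claw": -0.2},{"dx": 0,"dy": 0,"dz": 0,"roll": 0,"claw": -0.2},{"dx": 0,"dy": 0,"dz": 0,"roll": 0,"claw": -0.2}])

```text
clock: 4.2
tcp_pos: [0.6212, 0.1507, 0.2364]
orientation: [-0.0, 0.634, 0.773, -0.0]
wrist_force: [0.1, 0.4, -0.7]
finger_gap: 0.0487
grip_force: 31.5
```

```bash
python3 - <<'E'
from h import *
import pickle
c=read_camera("wrist"); pickle.dump(c,open("w3.pkl","wb")); cv2.imwrite("pics/w3.png",c["image"]); print(get_state()["tcp_pos"])
E
```

```text
[0.6214 0.1506 0.2364]
```

View pics/w3.png

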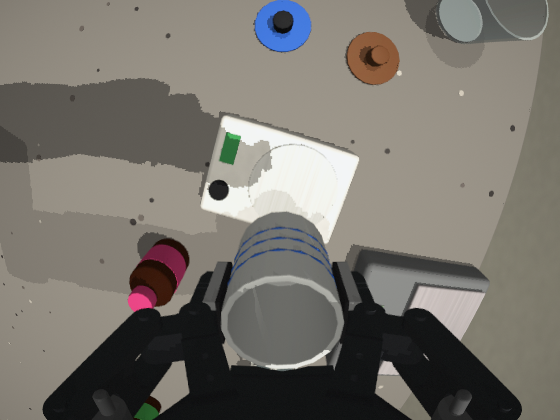

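The housing corners are at (224,114), (358,157) and (203,208), the plate arc is centred near (293,190), and the held beaker's rim is near (283,318). I'll measure the plate and the in-hand rim.

```bash
python3 - <<'E'
from h import *
import pickle
c=pickle.load(open("w3.pkl","rb")); im=c["image"]; g=cv2.cvtColor(im,cv2.COLOR_BGR2GRAY)
# plate rim: dark thin ring; radial scan about guess
u0=np.array([293,192.]); pts=[]
gl=cv2.morphologyEx(g,cv2.MORPH_BLACKHAT,np.ones((5,5),np.uint8))
for a in np.deg2rad(np.arange(150,400,3)):
    r=np.arange(36,54,.5); P=u0+np.outer(r,[np.cos(a),np.sin(a)])
    v=cv2.remap(gl,P[:,0].astype(np.float32)[None],P[:,1].astype(np.float32)[None],1)[0]
    k=v.argmax()
    if v[k]>8: pts.append(plane(c,*P[k],.045,True)[:2])
pts=np.array(pts); print(len(pts))
from scipy.optimize import least_squares
f=least_squares(lambda p:np.hypot(*(pts-p[:2]).T)-p[2],[.635,.148,.048],loss="soft_l1",f_scale=.001); print("plate",f.x,np.abs(f.fun).mean())
# housing
m=blobs(im,(0,0,200),(180,40,255),(190,105,370,250),1000)[0]
W=np.array([plane(c,*q[0],.04,True)[:2] for q in m[3]])
r=cv2.minAreaRect((W*1000).astype(np.float32)); print(r); B=cv2.boxPoints(r); print(B)
# rim in hand
zr=get_state()["tcp_pos"][2]+.0415
b=blobs(im,(0,0,150),(180,40,255),(215,265,350,372),100)
for x in b[:3]:
    print(x[:3],cv2.boundingRect(x[3]))
for n,u,v in (("L",222,318),("R",343,318),("B",283,367)): print(n,plane(c,u,v,zr,True))
E
```

```text
52
plate [0.6348 0.1447 0.0476] 0.0010080965373154478
((617.87744140625, 146.8811798095703), (107.21894836425781, 152.18222045898438), 84.28194427490234)
[[536.8236 101.1197]
 [688.2487  85.9572]
 [698.9313 192.6427]
 [547.5062 207.8051]]
(1504.0, 288.29898049645385, 287.6604609929078) (238, 275, 99, 27)
(625.5, 301.90674127364775, 361.0138555822009) (265, 350, 65, 20)
(186.5, 230.37622877569257, 354.4504021447721) (223, 342, 16, 24)
L [0.5979 0.1489 0.2779]
R [0.645  0.1583 0.2779]
B [0.6271 0.1263 0.2779]
```

Call:
send_rows(increments=[{"dx": 0.52,"dy": -0.18,"dz": -1.5,"roll": 0,"claw": -0.2},{"dx": 0.52,"dy": -0.18,"dz": -3.5,"roll": 0,"claw": -0.2},{"dx": 0.52,"dy": -0.18,"dz": -5.2,"roll": 0,"claw": -0.2},{"dx": 0.52,"dy": -0.18,"dz": -6,"roll": 0,"claw": -0.2},{"dx": 0.52,"dy": -0.18,"dz": -6.2,"roll": 0,"claw": -0.2}])

```text
clock: 4.88
tcp_pos: [0.6334, 0.1456, 0.0794]
orientation: [-0.001, 0.634, 0.773, -0.001]
wrist_force: [0.1, -0.3, -0.7]
finger_gap: 0.0486
grip_force: 31.5
```

Call:
send_rows(increments=[{"dx": 0,"dy": 0,"dz": -0.15,"roll": 0,"claw": -0.2},{"dx": 0,"dy": 0,"dz": -0.25,"roll": 0,"claw": -0.2},{"dx": 0,"dy": 0,"dz": -0.35,"roll": 0,"claw": -0.2},{"dx": 0,"dy": 0,"dz": -0.37,"roll": 0,"claw": -0.2},{"dx": 0,"dy": 0,"dz": -0.37,"roll": 0,"claw": -0.2}])

```text
clock: 5.5
tcp_pos: [0.6355, 0.1456, 0.0737]
orientation: [0.001, 0.634, 0.773, 0.001]
wrist_force: [-2.4, 0.1, 6.2]
finger_gap: 0.0491
grip_force: 32.0
```

Call:
send_rows(increments=[{"dx": 0,"dy": 0,"dz": 0.03,"roll": 0,"claw": 0.3},{"dx": 0,"dy": 0,"dz": 0.03,"roll": 0,"claw": 0.6},{"dx": 0,"dy": 0,"dz": 0.03,"roll": 0,"claw": 1},{"dx": 0,"dy": 0,"dz": 0.03,"roll": 0,"claw": 1},{"dx": 0,"dy": 0,"dz": 0.5,"roll": 0,"claw": 1}])

```text
clock: 6.12
tcp_pos: [0.6338, 0.1454, 0.0838]
orientation: [-0.001, 0.634, 0.773, -0.001]
wrist_force: [0.0, 0.1, -0.1]
finger_gap: 0.0855
grip_force: 0.0
```

Call:
send_rows(increments=[{"dx": 0,"dy": 0,"dz": 1.5,"roll": 0,"claw": 1},{"dx": 0,"dy": 0,"dz": 3.5,"roll": 0,"claw": 1},{"dx": 0,"dy": 0,"dz": 5.5,"roll": 0,"claw": 1},{"dx": -0.5,"dy": 1.5,"dz": 6,"roll": 0,"claw": 1},{"dx": -1,"dy": 3,"dz": 6,"roll": 0,"claw": 1}])

```text
clock: 6.75
tcp_pos: [0.6109, 0.221, 0.2379]
orientation: [0.002, 0.635, 0.773, 0.002]
wrist_force: [1.0, -0.8, -0.1]
finger_gap: 0.0854
grip_force: 0.0
```

```bash
python3 - <<'E'
from h import *
import pickle
c=read_camera("wrist"); pickle.dump(c,open("w4.pkl","wb")); cv2.imwrite("pics/w4.png",c["image"]); print(get_state()["tcp_pos"])
E
```

```text
[0.6083 0.2258 0.2369]
```

View pics/w4.png

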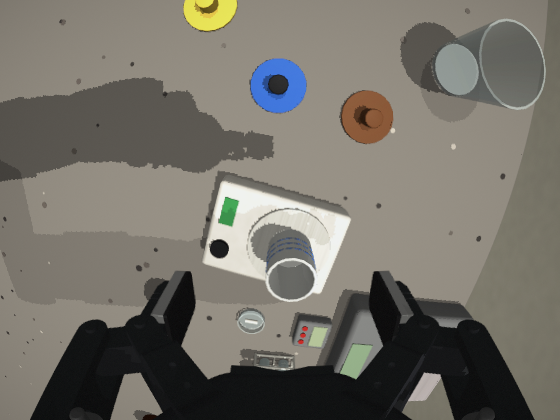

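The beaker stands on the plate, with its rim at (290,280). The blue cover disc is at (279,86). Measuring both, and the plate again.

```bash
python3 - <<'E'
from h import *
from scipy.optimize import least_squares
import pickle
c=pickle.load(open("w4.pkl","rb")); T=read_camera("top"); pickle.dump(T,open("t4.pkl","wb")); im=c["image"]; g=cv2.cvtColor(im,cv2.COLOR_BGR2GRAY)
def circ(pts,x0):
    f=least_squares(lambda p:np.hypot(*(pts-p[:2]).T)-p[2],x0,loss="soft_l1",f_scale=.001); return f.x,np.abs(f.fun).mean(),len(pts)
def scan(img,u0,r0,r1,angs,z,thr):
    out=[]
    for a in np.deg2rad(angs):
        P=np.array(u0)+np.outer(np.arange(r0,r1,.5),[np.cos(a),np.sin(a)])
        v=cv2.remap(img,P[:,0].astype(np.float32)[None],P[:,1].astype(np.float32)[None],1)[0]; k=v.argmax()
        if v[k]>thr: out.append(plane(c,*P[k],z,True)[:2])
    return np.array(out)
bh=cv2.morphologyEx(g,cv2.MORPH_BLACKHAT,np.ones((5,5),np.uint8)); th=cv2.morphologyEx(g,cv2.MORPH_TOPHAT,np.ones((7,7),np.uint8))
print("plate",circ(scan(bh,(288,248),33,48,range(150,390,3),.045,8),[.635,.146,.048]))
for z in (.110,.115): print("rim(mid wall, r~.0235)",circ(scan(th,(290.5,280),16,30,range(0,360,5),z,20),[.635,.146,.024]))
b=blobs(im,(105,120,60),(125,255,255),(245,50,315,120),200)[0]; e=cv2.fitEllipse(b[3]); print("cover",b[:3],e,plane(c,*e[0],.0045,True))
b=blobs(im,(0,0,0),(180,255,60),(262,70,295,100),50)[0]; print("grip",b[:3],plane(c,b[1],b[2],.025,True))
hb=[x[:3]+(cv2.boundingRect(x[3]),) for x in blobs(T["image"],(0,0,150),(180,50,255),(195,145,260,215),100)]; print(hb)
E
```

```text
plate (array([0.6348, 0.1453, 0.0475]), np.float64(0.0005554564033990794), 65)
rim(mid wall, r~.0235) (array([0.6369, 0.1411, 0.0237]), np.float64(0.00023327676511374057), 67)
rim(mid wall, r~.0235) (array([0.6361, 0.1441, 0.0232]), np.float64(0.00022900051152714338), 67)
cover (2334.0, 277.9525849757212, 85.23157669237361) ((277.9389343261719, 85.22898864746094), (53.46074676513672, 54.746097564697266), 85.54988861083984) [0.5885 0.3206 0.0045]
grip (281.0, 277.6423487544484, 84.02846975088968) [0.5883 0.3208 0.025 ]
[(2245.0, 227.44558277654045, 180.6487750556793, (204, 151, 48, 60))]
```

Call:
send_rows(increments=[{"dx": -0.3,"dy": 1.5,"dz": -1,"roll": 0,"claw": 0.1},{"dx": -0.6,"dy": 3,"dz": -2.5,"roll": 0,"claw": 0.1},{"dx": -0.88,"dy": 4,"dz": -4.5,"roll": 0,"claw": 0.1},{"dx": -0.88,"dy": 4,"dz": -6,"roll": 0,"claw": 0.1},{"dx": -0.88,"dy": 4,"dz": -7,"roll": 0,"claw": 0.1}])

```text
clock: 7.48
tcp_pos: [0.5868, 0.3202, 0.0576]
orientation: [-0.0, 0.634, 0.773, -0.001]
wrist_force: [0.2, -0.4, 0.3]
finger_gap: 0.047
grip_force: 0.0
```

Call:
send_rows(increments=[{"dx": 0,"dy": 0,"dz": 0,"roll": 0,"claw": 0.1},{"dx": 0,"dy": 0,"dz": 0,"roll": 0,"claw": 0.1},{"dx": 0,"dy": 0,"dz": 0,"roll": 0,"claw": 0.1},{"dx": 0,"dy": 0,"dz": 0,"roll": 0,"claw": 0.1},{"dx": 0,"dy": 0,"dz": 0,"roll": 0,"claw": 0.1}])

```text
clock: 8.1
tcp_pos: [0.5881, 0.3206, 0.0603]
orientation: [0.0, 0.634, 0.773, 0.0]
wrist_force: [0.1, -0.5, 0.0]
finger_gap: 0.0468
grip_force: 0.0
```

Exactly over the cover. Now going down to z≈0.010 and gripping.

Call:
send_rows(increments=[{"dx": 0,"dy": 0,"dz": -1,"roll": 0,"claw": 0.1},{"dx": 0,"dy": 0,"dz": -1.7,"roll": 0,"claw": 0.1},{"dx": 0,"dy": 0,"dz": -2,"roll": 0,"claw": 0.1},{"dx": 0,"dy": 0,"dz": -2,"roll": 0,"claw": 0.1},{"dx": 0,"dy": 0,"dz": -2,"roll": 0,"claw": -0.3}], grip_force=35)

```text
clock: 8.72
tcp_pos: [0.5883, 0.3207, 0.0103]
orientation: [0.0, 0.634, 0.773, 0.001]
wrist_force: [0.2, 1.0, -1.0]
finger_gap: 0.0308
grip_force: 0.0
```

Call:
send_rows(increments=[{"dx": 0,"dy": 0,"dz": 0,"roll": 0,"claw": -0.8},{"dx": 0,"dy": 0,"dz": 0,"roll": 0,"claw": -0.8},{"dx": 0,"dy": 0,"dz": 0,"roll": 0,"claw": -0.8},{"dx": 0,"dy": 0,"dz": 0,"roll": 0,"claw": -0.8},{"dx": 0,"dy": 0,"dz": 0,"roll": 0,"claw": -0.8}])

```text
clock: 9.35
tcp_pos: [0.5886, 0.3208, 0.0106]
orientation: [0.001, 0.634, 0.773, 0.001]
wrist_force: [0.7, -0.7, 5.1]
finger_gap: 0.0209
grip_force: 34.8
```

Call:
send_rows(increments=[{"dx": 0,"dy": 0,"dz": 0.5,"roll": 0,"claw": -0.8},{"dx": 0,"dy": 0,"dz": 2,"roll": 0,"claw": -0.8},{"dx": 0,"dy": 0,"dz": 4,"roll": 0,"claw": -0.8},{"dx": 0,"dy": 0,"dz": 6,"roll": 0,"claw": -0.8},{"dx": 0.3,"dy": -1,"dz": 7,"roll": 0,"claw": -0.8}])

```text
clock: 9.98
tcp_pos: [0.5956, 0.297, 0.1884]
orientation: [0.001, 0.633, 0.774, 0.002]
wrist_force: [0.6, 0.3, -0.7]
finger_gap: 0.0207
grip_force: 34.3
```

Call:
send_rows(increments=[{"dx": 0.6,"dy": -2,"dz": 0,"roll": 0,"claw": -0.8},{"dx": 1.2,"dy": -4,"dz": 0,"roll": 0,"claw": -0.8},{"dx": 1.6,"dy": -6.08,"dz": 0,"roll": 0,"claw": -0.8},{"dx": 1.6,"dy": -6.08,"dz": -0.5,"roll": 0,"claw": -0.8},{"dx": 1.6,"dy": -6.08,"dz": -1,"roll": 0,"claw": -0.8}])

```text
clock: 10.6
tcp_pos: [0.6349, 0.1435, 0.1589]
orientation: [-0.0, 0.635, 0.773, -0.0]
wrist_force: [0.2, 0.0, -0.0]
finger_gap: 0.0206
grip_force: 34.3
```

```bash
python3 - <<'E'
from h import *
import pickle
c=read_camera("wrist"); pickle.dump(c,open("w5.pkl","wb")); cv2.imwrite("pics/w5.png",c["image"]); print(get_state()["tcp_pos"])
E
```

```text
[0.6337 0.1441 0.1567]
```

View pics/w5.png

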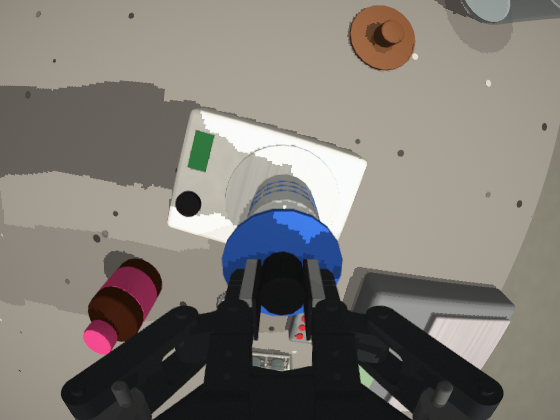

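Held cover disc spans columns 222–342, level and in line with the beaker (about 250–317). I'll fit its centre.

```bash
python3 - <<'E'
from h import *
from scipy.optimize import least_squares
import pickle
c=pickle.load(open("w5.pkl","rb"))
b=blobs(c["image"],(105,120,60),(125,255,255),(215,200,350,310),300)
for x in b[:1]:
    q=x[3][:,0]; q=q[(q[:,1]<280)&((q[:,1]<262))]
    h=cv2.convexHull(q)[:,0]; h=h[h[:,1]<260]
    P=np.array([plane(c,*k,.151,True)[:2] for k in h])
    f=least_squares(lambda p:np.hypot(*(P-p).T)-.032,[.634,.144],loss="soft_l1",f_scale=.001); print(f.x,np.abs(f.fun).mean(),len(P))
E
```

```text
[0.6353 0.143 ] 0.00023215936107501774 21
```

Call:
send_rows(increments=[{"dx": 0,"dy": 0.02,"dz": -0.4,"roll": 0,"claw": -0.8},{"dx": 0,"dy": 0.03,"dz": -0.8,"roll": 0,"claw": -0.8},{"dx": 0,"dy": 0.03,"dz": -1.1,"roll": 0,"claw": -0.8},{"dx": 0,"dy": 0.03,"dz": -1.25,"roll": 0,"claw": -0.8},{"dx": 0,"dy": 0.03,"dz": -1.25,"roll": 0,"claw": -0.8}])

```text
clock: 11.28
tcp_pos: [0.6352, 0.1443, 0.1281]
orientation: [-0.0, 0.634, 0.773, -0.0]
wrist_force: [0.1, 0.4, -0.3]
finger_gap: 0.0206
grip_force: 34.3
```

Call:
send_rows(increments=[{"dx": 0,"dy": 0,"dz": -0.05,"roll": 0,"claw": -0.8},{"dx": 0,"dy": 0,"dz": -0.1,"roll": 0,"claw": -0.8},{"dx": 0,"dy": 0,"dz": -0.12,"roll": 0,"claw": -0.8},{"dx": 0,"dy": 0,"dz": -0.12,"roll": 0,"claw": -0.8},{"dx": 0,"dy": 0,"dz": -0.12,"roll": 0,"claw": -0.8}])

```text
clock: 11.9
tcp_pos: [0.6355, 0.1442, 0.1256]
orientation: [0.0, 0.634, 0.773, 0.0]
wrist_force: [-0.5, -0.8, 1.1]
finger_gap: 0.0205
grip_force: 34.5
```

Call:
send_rows(increments=[{"dx": 0,"dy": 0,"dz": -0.04,"roll": 0,"claw": -0.8},{"dx": 0,"dy": 0,"dz": -0.06,"roll": 0,"claw": -0.8},{"dx": 0,"dy": 0,"dz": -0.06,"roll": 0,"claw": -0.8},{"dx": 0,"dy": 0,"dz": -0.06,"roll": 0,"claw": -0.8},{"dx": 0,"dy": 0,"dz": -0.06,"roll": 0,"claw": -0.8}])

```text
clock: 12.52
tcp_pos: [0.6356, 0.1442, 0.1256]
orientation: [0.001, 0.634, 0.773, 0.001]
wrist_force: [-3.4, -1.2, 8.3]
finger_gap: 0.0207
grip_force: 35.2
```

Call:
send_rows(increments=[{"dx": 0,"dy": 0,"dz": 0,"roll": 0,"claw": -0.3},{"dx": 0,"dy": 0,"dz": 0,"roll": 0,"claw": 0},{"dx": 0,"dy": 0,"dz": 0,"roll": 0,"claw": 0.1},{"dx": 0,"dy": 0,"dz": 0,"roll": 0,"claw": 0.1},{"dx": 0,"dy": 0,"dz": 0.5,"roll": 0,"claw": 0.1}])

```text
clock: 13.15
tcp_pos: [0.6344, 0.1442, 0.1355]
orientation: [-0.001, 0.634, 0.773, -0.001]
wrist_force: [0.2, -0.4, -0.5]
finger_gap: 0.047
grip_force: 0.0
```

Call:
send_rows(increments=[{"dx": 0,"dy": 0,"dz": 1.5,"roll": 0,"claw": 0.1},{"dx": 0,"dy": 0,"dz": 2.5,"roll": 0,"claw": 0.3},{"dx": 0,"dy": 0,"dz": 4,"roll": 0,"claw": 0.6},{"dx": -0.5,"dy": 1.5,"dz": 4.5,"roll": 0,"claw": 1},{"dx": -1,"dy": 3,"dz": 4.5,"roll": 0,"claw": 1}])

```text
clock: 13.78
tcp_pos: [0.6112, 0.2198, 0.2518]
orientation: [0.001, 0.635, 0.773, 0.002]
wrist_force: [-0.2, -0.0, -0.3]
finger_gap: 0.0855
grip_force: 0.0
```

```bash
python3 - <<'E'
from h import *
import pickle
c=read_camera("wrist");T=read_camera("top");S=read_camera("side"); pickle.dump((c,T,S),open("w6.pkl","wb"))
cr=cv2.resize(c["image"][130:360,170:390],None,fx=1.7,fy=1.7,interpolation=cv2.INTER_CUBIC)
sr=cv2.resize(S["image"][100:240,230:370],(391,391),interpolation=cv2.INTER_CUBIC)
cv2.imwrite("pics/w6.png",np.hstack([cr[:391],sr[:cr.shape[0]]])); print(get_state()["tcp_pos"])
b=blobs(c["image"],(105,120,60),(125,255,255),(200,150,400,360),300)[0]; e=cv2.fitEllipse(cv2.convexHull(b[3])); print("cover",b[:3],e,plane(c,*e[0],.119,True))
E
```

```text
[0.6098 0.221  0.2501]
cover (2818.5, 290.42274259357816, 272.4283011057891) ((290.4296569824219, 272.4185485839844), (56.79056167602539, 64.05767059326172), 86.12311553955078) [0.6354 0.1459 0.119 ]
```

View pics/w6.png

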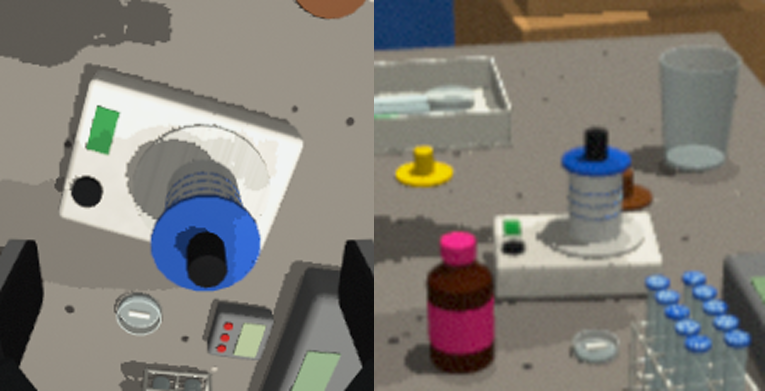

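The cover sits flat and centred at (0.635, 0.146). Next I'll move over the rack to measure it.

Call:
send_rows(increments=[{"dx": 0,"dy": -2.2,"dz": 0.5,"roll": 0,"claw": 1},{"dx": 0,"dy": -4.6,"dz": 1,"roll": 0,"claw": 1},{"dx": 0,"dy": -7,"dz": 1,"roll": 0,"claw": 1},{"dx": 0,"dy": -9.4,"dz": 1,"roll": 0,"claw": 1},{"dx": 0.5,"dy": -11.6,"dz": 1,"roll": 0,"claw": 1}])

```text
clock: 14.55
tcp_pos: [0.6222, -0.0738, 0.2749]
orientation: [0.001, 0.635, 0.773, 0.0]
wrist_force: [1.4, 0.7, -0.4]
finger_gap: 0.085
grip_force: 0.0
```

Call:
send_rows(increments=[{"dx": 0,"dy": -1.2,"dz": 0,"roll": 0,"claw": 1},{"dx": 0,"dy": -1.2,"dz": 0,"roll": 0,"claw": 1},{"dx": 0,"dy": -1.2,"dz": 0,"roll": 0,"claw": 1},{"dx": 0,"dy": -1.2,"dz": 0,"roll": 0,"claw": 1},{"dx": 0,"dy": -1.2,"dz": 0,"roll": 0,"claw": 1}])

```text
clock: 15.18
tcp_pos: [0.6228, -0.0996, 0.2741]
orientation: [0.0, 0.634, 0.774, 0.0]
wrist_force: [-0.0, -0.1, 0.0]
finger_gap: 0.0855
grip_force: 0.0
```

```bash
python3 - <<'E'
from h import *
import pickle
c=read_camera("wrist"); pickle.dump(c,open("w7.pkl","wb")); cv2.imwrite("pics/w7.png",c["image"]); s=get_state(); print(s["tcp_pos"],s["joint_pos"])
E
```

```text
[ 0.6228 -0.0997  0.274 ] [-0.2859  0.422   0.3076  1.4561  0.      1.0869]
```

View pics/w7.png

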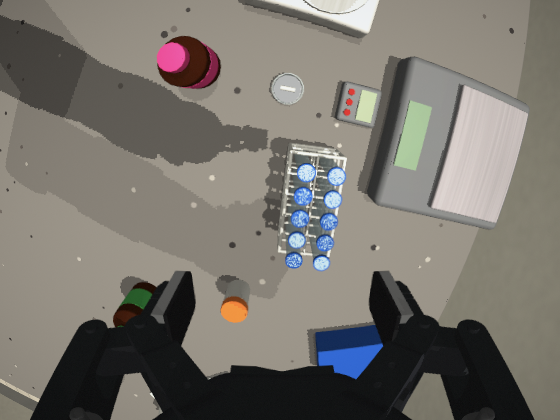

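Ten stoppers, all visible in two columns from (306,172) to (293,260) and (336,176) to (321,263). Also visible: jar lid (235,308) and pink cap (173,57). Computing rack pose and positions.

```bash
python3 - <<'E'
from h import *
import pickle
c=pickle.load(open("w7.pkl","rb")); T,S=pickle.load(open("ts.pkl","rb")); im=c["image"]
hsv=cv2.cvtColor(im,cv2.COLOR_BGR2HSV); m=((hsv[...,0]>100)&(hsv[...,0]<125)&(hsv[...,1]>60)).astype(np.uint8)
seeds=[(306,172),(303,196),(300,218),(296,240),(293,260),(336,176),(332,200),(328,221),(325,242),(321,263)]
P=[];px=[]
for s in seeds:
    k=np.zeros_like(m); cv2.circle(k,s,12,1,-1); ys,xs=np.nonzero(m&k)
    e=cv2.fitEllipse(cv2.convexHull(np.stack([xs,ys],1).astype(np.int32))); px.append(e[0]); P.append(plane(c,*e[0],.108,True)[:2])
P=np.array(P); print(P); print("mean",P.mean(0))
d=(P[[0,1,5,6]].mean(0)-P[[3,4,8,9]].mean(0)); print("yaw",np.degrees(np.arctan2(-d[0],d[1])))
r=P[5:].mean(0)-P[:5].mean(0); print("across",r,np.degrees(np.arctan2(r[1],r[0])))
# height check: stoppers front row seen in top
for i,t in ((2,(331.4,166.4)),(4,(349.5,165.1)),(5,(321.2,155.7)),(9,(348.9,154.1))): print(tri(ray(c,*px[i],True),ray(T,*t)))
for n,lo,hi,bx,z,t in (("pinkcap",(150,120,60),(178,255,255),(150,35,190,77),.1065,(278.13,222.74)),("jarlid",(3,150,100),(22,255,255),(215,285,255,325),.053,(391.26,191.29))):
    b=blobs(im,lo,hi,bx,100)[0]; print(n,b[:3],plane(c,b[1],b[2],z,True),tri(ray(c,b[1],b[2],True),ray(T,*t)))
E
```

```text
[[ 0.6435 -0.0805]
 [ 0.6454 -0.1046]
 [ 0.6473 -0.1285]
 [ 0.6495 -0.154 ]
 [ 0.6511 -0.1749]
 [ 0.6734 -0.078 ]
 [ 0.6754 -0.102 ]
 [ 0.6773 -0.1259]
 [ 0.6789 -0.1485]
 [ 0.6811 -0.1739]]
mean [ 0.6623 -0.1271]
yaw 4.605983430914328
across [0.0299 0.0029] 5.464837705666326
(array([ 0.6452, -0.1251,  0.1151]), np.float64(0.0027806321018706034))
(array([ 0.6497, -0.1719,  0.113 ]), np.float64(0.0014755453628078903))
(array([ 0.7083, -0.1099, -0.0295]), np.float64(0.014083662659453933))
(array([ 0.6787, -0.1702,  0.1149]), np.float64(0.0015249940762744802))
pinkcap (792.5, 172.8403785488959, 57.53333333333333) [0.4946 0.0083 0.1065] (array([0.4951, 0.0093, 0.1073]), np.float64(0.0022380957137285874))
jarlid (527.0, 233.9987349778621, 309.2308665401644) [ 0.5953 -0.2981  0.053 ] (array([ 0.5947, -0.2943,  0.0572]), np.float64(0.0018153861672672575))
```

```bash
python3 - <<'E'
from h import *
import pickle
c=pickle.load(open("w7.pkl","rb")); T,S=pickle.load(open("ts.pkl","rb"))
def proj(c,p,fish):
    q=c["world_to_cam"][:3,:3]@p+c["world_to_cam"][:3,3]; x,y,z=q[0],-q[1],-q[2]
    if fish: r=np.hypot(x,y); k=np.arctan2(r,z)/r
    else: k=1/z
    return np.array([c["cx"]+c["fx"]*x*k,c["cy"]+c["fy"]*y*k])
a=np.radians(4.8); R=np.array([[np.cos(a),-np.sin(a)],[np.sin(a),np.cos(a)]]); o=np.array([.6623,-.1271])
W=cv2.resize(c["image"][135:285,255:365],None,fx=4,fy=4,interpolation=cv2.INTER_CUBIC)
V=cv2.resize(T["image"][140:195,295:365],None,fx=5,fy=5,interpolation=cv2.INTER_CUBIC)
for z,col in ((.067,(0,0,255)),(0.,(0,255,0))):
  for sx in (-1,1):
    for sy in (-1,1):
      p=np.append(o+R@np.array([.032*sx,.062*sy]),z)
      u=proj(c,p,True)-[255,135]; cv2.circle(W,tuple((u*4+2).astype(int).tolist()),4,col,1)
      u=proj(T,p,False)-[295,140]; cv2.circle(V,tuple((u*5+2).astype(int).tolist()),4,col,1)
out=np.zeros((600,800,3),np.uint8); out[:600,:440]=W; out[:275,445:795]=V[:, :350]
cv2.imwrite("pics/rk.png",out)
E
```

```text
(no output)
```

View pics/rk.png

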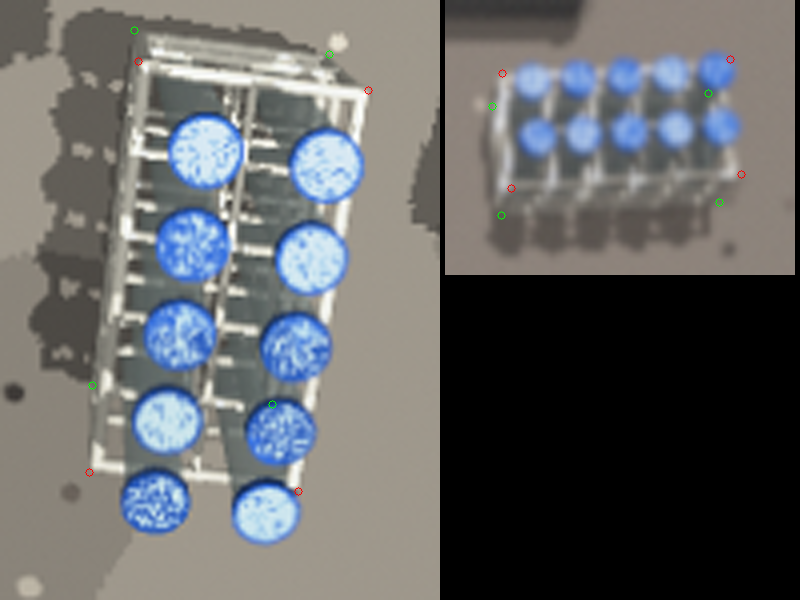

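Rack corners match in both views to about 1 mm, giving a centre of (0.6625, -0.126) and yaw of 4.9°. The targets are bottle (0.493, -0.1405) and jar (0.578, -0.133). Now to the pink bottle.

Call:
send_rows(increments=[{"dx": -1,"dy": 0.8,"dz": 0,"roll": 1.3,"claw": 1},{"dx": -2,"dy": 1.6,"dz": 0,"roll": 2.6,"claw": 1},{"dx": -3,"dy": 2.4,"dz": 0,"roll": 3.9,"claw": 1},{"dx": -4,"dy": 3.4,"dz": -0.5,"roll": 5.2,"claw": 1},{"dx": -5.1,"dy": 4.35,"dz": -1,"roll": 6.5,"claw": 1}])

```text
clock: 15.85
tcp_pos: [0.4946, 0.0092, 0.2488]
orientation: [0.001, 0.228, 0.974, 0.0]
wrist_force: [-0.2, 0.5, 0.4]
finger_gap: 0.0852
grip_force: 0.0
```

Call:
send_rows(increments=[{"dx": 0,"dy": 0,"dz": -0.5,"roll": 1.3,"claw": 1},{"dx": 0,"dy": 0,"dz": -1,"roll": 2.6,"claw": 1},{"dx": 0,"dy": 0,"dz": -1.5,"roll": 4,"claw": 1},{"dx": 0,"dy": 0,"dz": -2,"roll": 4,"claw": 1},{"dx": 0,"dy": 0,"dz": -2,"roll": 4,"claw": 1}])

```text
clock: 16.48
tcp_pos: [0.4946, 0.0084, 0.1979]
orientation: [-0.001, -0.045, 0.999, 0.0]
wrist_force: [0.7, -0.1, 0.2]
finger_gap: 0.0853
grip_force: 0.0
```

```bash
python3 - <<'E'
from h import *
import pickle
c=read_camera("wrist"); s=get_state(); print(s["tcp_pos"],s["orientation"])
for b in blobs(c["image"],(150,120,60),(178,255,255),None,100): print(b[:3],cv2.boundingRect(b[3]),plane(c,b[1],b[2],.115,True))
E
```

```text
[0.495  0.0082 0.1986] [-0.0004 -0.0448  0.999   0.0001]
(1328.0, 282.05120481927713, 213.48230421686748) (262, 192, 41, 43) [0.4923 0.0078 0.115 ]
(1152.5, 282.6513376717281, 173.22371655820677) (254, 158, 58, 29) [0.4619 0.0056 0.115 ]
```

Call:
send_rows(increments=[{"dx": -0.04,"dy": 0,"dz": -1.5,"roll": 0,"claw": 1},{"dx": -0.04,"dy": 0,"dz": -3.5,"roll": 0,"claw": 1},{"dx": -0.04,"dy": 0,"dz": -5.2,"roll": 0,"claw": 1},{"dx": -0.04,"dy": 0,"dz": -5.92,"roll": 0,"claw": 1},{"dx": -0.04,"dy": 0,"dz": -5.92,"roll": 0,"claw": 0.5}], grip_force=50)

```text
clock: 17.15
tcp_pos: [0.4934, 0.0081, 0.0499]
orientation: [-0.001, -0.045, 0.999, 0.0]
wrist_force: [-0.3, -0.2, 0.8]
finger_gap: 0.0699
grip_force: 0.0
```

Call:
send_rows(increments=[{"dx": 0,"dy": 0,"dz": 0,"roll": 0,"claw": 0},{"dx": 0,"dy": 0,"dz": 0,"roll": 0,"claw": 0},{"dx": 0,"dy": 0,"dz": 0,"roll": 0,"claw": 0},{"dx": 0,"dy": 0,"dz": 0,"roll": 0,"claw": 0},{"dx": 0,"dy": 0,"dz": 0,"roll": 0,"claw": 0}])

```text
clock: 17.77
tcp_pos: [0.4955, 0.0079, 0.0521]
orientation: [0.001, -0.046, 0.999, -0.0]
wrist_force: [-0.1, 0.8, 7.2]
finger_gap: 0.0541
grip_force: 53.9
```

Call:
send_rows(increments=[{"dx": 0,"dy": 0,"dz": 0.8,"roll": 0,"claw": 0},{"dx": 0,"dy": -0.5,"dz": 2,"roll": 0,"claw": 0},{"dx": 0,"dy": -2,"dz": 2,"roll": 0,"claw": 0},{"dx": 0,"dy": -4,"dz": 2,"roll": 0,"claw": 0},{"dx": -0.03,"dy": -5.94,"dz": 2,"roll": 0,"claw": 0}])

```text
clock: 18.4
tcp_pos: [0.4933, -0.1416, 0.1008]
orientation: [-0.0, -0.046, 0.999, 0.0]
wrist_force: [0.8, 0.0, -2.0]
finger_gap: 0.0543
grip_force: 53.8
```

Call:
send_rows(increments=[{"dx": 0,"dy": 0,"dz": 0,"roll": 0,"claw": 0},{"dx": 0,"dy": 0,"dz": -0.5,"roll": 0,"claw": 0},{"dx": 0,"dy": 0,"dz": -1.2,"roll": 0,"claw": 0},{"dx": 0,"dy": 0,"dz": -1.7,"roll": 0,"claw": 0},{"dx": 0,"dy": 0,"dz": -1.8,"roll": 0,"claw": 0}])

```text
clock: 19.02
tcp_pos: [0.4925, -0.139, 0.0544]
orientation: [-0.001, -0.047, 0.999, 0.001]
wrist_force: [0.0, 0.6, -1.7]
finger_gap: 0.0544
grip_force: 53.9
```

Call:
send_rows(increments=[{"dx": 0,"dy": 0,"dz": -0.1,"roll": 0,"claw": 0},{"dx": 0,"dy": 0,"dz": -0.18,"roll": 0,"claw": 0},{"dx": 0,"dy": 0,"dz": -0.2,"roll": 0,"claw": 0},{"dx": 0,"dy": 0,"dz": -0.2,"roll": 0,"claw": 0},{"dx": 0,"dy": 0,"dz": -0.2,"roll": 0,"claw": 0}])

```text
clock: 19.65
tcp_pos: [0.4941, -0.1404, 0.0521]
orientation: [0.001, -0.046, 0.999, -0.0]
wrist_force: [-1.2, 1.8, 5.1]
finger_gap: 0.0545
grip_force: 54.8
```

Call:
send_rows(increments=[{"dx": 0,"dy": 0,"dz": 0,"roll": 0,"claw": 0.5},{"dx": 0,"dy": 0,"dz": 0,"roll": 0,"claw": 1},{"dx": 0,"dy": 0,"dz": 0,"roll": 0,"claw": 1},{"dx": 0,"dy": 0,"dz": 0,"roll": 0,"claw": 1},{"dx": 0,"dy": 0,"dz": 0.5,"roll": 0,"claw": 1}])

```text
clock: 20.27
tcp_pos: [0.4926, -0.1401, 0.0628]
orientation: [-0.001, -0.046, 0.999, 0.001]
wrist_force: [0.3, 0.1, 0.3]
finger_gap: 0.0852
grip_force: 0.0
```

Call:
send_rows(increments=[{"dx": 0,"dy": 0,"dz": 2,"roll": 0,"claw": 1},{"dx": 0,"dy": 0,"dz": 4,"roll": 0,"claw": 1},{"dx": 0,"dy": 0,"dz": 5.5,"roll": 0,"claw": 1},{"dx": 0,"dy": 0,"dz": 5.5,"roll": 0,"claw": 1},{"dx": 0,"dy": 0,"dz": 5.5,"roll": 0,"claw": 1}])

```text
clock: 20.9
tcp_pos: [0.4933, -0.1404, 0.2009]
orientation: [0.0, -0.046, 0.999, 0.0]
wrist_force: [-0.8, -0.3, -0.8]
finger_gap: 0.0852
grip_force: 0.0
```

```bash
python3 - <<'E'
from h import *
import pickle
c=read_camera("wrist"); T=read_camera("top"); S=read_camera("side"); s=get_state(); print(s["tcp_pos"],s["orientation"])
for b in blobs(c["image"],(150,120,60),(178,255,255),None,100): print(b[:3],cv2.boundingRect(b[3]),plane(c,b[1],b[2],.115,True))
for n,k in (("T",T),("S",S)):
  for b in blobs(k["image"],(150,120,60),(178,255,255),None,30): print(n,b[:3],plane(k,b[1],b[2],.107))
E
```

```text
[ 0.4927 -0.1401  0.1995] [-0.0012 -0.0458  0.9989  0.0006]
(1304.0, 282.48951942740285, 212.30470347648262) (263, 191, 40, 43) [ 0.4914 -0.1406  0.115 ]
(1128.5, 281.48308964702403, 172.34839757790576) (254, 157, 57, 29) [ 0.461  -0.1441  0.115 ]
S (521.5, 267.24576542026205, 251.65803771172898) [ 0.4839 -0.251   0.107 ]
S (164.5, 266.4954407294833, 221.2370820668693) [ 0.4946 -0.1412  0.107 ]
```

Call:
send_rows(increments=[{"dx": 1,"dy": -1.6,"dz": 0,"roll": 0,"claw": 1},{"dx": 2.1,"dy": -3.2,"dz": 0,"roll": 0,"claw": 1},{"dx": 3.1,"dy": -4.8,"dz": 0,"roll": 0,"claw": 1},{"dx": 4.08,"dy": -6.24,"dz": -0.5,"roll": 0,"claw": 1},{"dx": 4.08,"dy": -6.24,"dz": -1.5,"roll": 0,"claw": 1}])

```text
clock: 21.68
tcp_pos: [0.5969, -0.2997, 0.1613]
orientation: [0.0, -0.045, 0.999, -0.0]
wrist_force: [-0.4, 0.1, -0.5]
finger_gap: 0.0856
grip_force: 0.0
```

```bash
python3 - <<'E'
from h import *
c=read_camera("wrist"); s=get_state(); print(s["tcp_pos"])
for b in blobs(c["image"],(3,150,100),(22,255,255),None,300): print(b[:3],cv2.boundingRect(b[3]),plane(c,b[1],b[2],.058,True))
E
```

```text
[ 0.5942 -0.2969  0.1568]
(1675.5, 285.56997911071323, 204.46941211578633) (263, 181, 46, 47) [ 0.5943 -0.2975  0.058 ]
```

Call:
send_rows(increments=[{"dx": 0,"dy": 0,"dz": -1.5,"roll": 0,"claw": 1},{"dx": 0,"dy": 0,"dz": -3,"roll": 0,"claw": 1},{"dx": 0,"dy": 0,"dz": -4.5,"roll": 0,"claw": 1},{"dx": 0,"dy": 0,"dz": -5.2,"roll": 0,"claw": 1},{"dx": 0,"dy": 0,"dz": -5.2,"roll": 0,"claw": 0.5}], grip_force=35)

```text
clock: 22.35
tcp_pos: [0.5944, -0.2956, 0.0319]
orientation: [-0.001, -0.046, 0.999, 0.001]
wrist_force: [0.6, -0.3, -0.5]
finger_gap: 0.0699
grip_force: 0.0
```

Call:
send_rows(increments=[{"dx": 0,"dy": 0,"dz": 0,"roll": 0,"claw": -0.4},{"dx": 0,"dy": 0,"dz": 0,"roll": 0,"claw": -0.4},{"dx": 0,"dy": 0,"dz": 0,"roll": 0,"claw": -0.4},{"dx": 0,"dy": 0,"dz": 0,"roll": 0,"claw": -0.4},{"dx": 0,"dy": 0,"dz": 0,"roll": 0,"claw": -0.4}])

```text
clock: 22.98
tcp_pos: [0.5968, -0.2972, 0.0354]
orientation: [0.001, -0.046, 0.999, -0.001]
wrist_force: [0.0, 1.2, 5.4]
finger_gap: 0.0367
grip_force: 35.1
```

Call:
send_rows(increments=[{"dx": 0,"dy": 0,"dz": 1,"roll": 0,"claw": -0.4},{"dx": 0,"dy": 0,"dz": 2.5,"roll": 0,"claw": -0.4},{"dx": 0,"dy": 0.3,"dz": 4,"roll": 0,"claw": -0.4},{"dx": -0.3,"dy": 2,"dz": 5.2,"roll": 0,"claw": -0.4},{"dx": -0.6,"dy": 4,"dz": 5.2,"roll": 0,"claw": -0.4}])

```text
clock: 23.6
tcp_pos: [0.5822, -0.1972, 0.1667]
orientation: [0.003, -0.045, 0.999, -0.001]
wrist_force: [-0.3, 0.5, -1.3]
finger_gap: 0.037
grip_force: 35.4
```

Call:
send_rows(increments=[{"dx": -0.08,"dy": 2,"dz": 0,"roll": 0,"claw": -0.4},{"dx": -0.08,"dy": 2.54,"dz": 0,"roll": 0,"claw": -0.4},{"dx": -0.08,"dy": 2.54,"dz": 0,"roll": 0,"claw": -0.4},{"dx": -0.08,"dy": 2.54,"dz": -0.3,"roll": 0,"claw": -0.4},{"dx": -0.08,"dy": 2.54,"dz": -1,"roll": 0,"claw": -0.4}])

```text
clock: 24.22
tcp_pos: [0.5793, -0.1348, 0.1382]
orientation: [0.001, -0.045, 0.999, -0.0]
wrist_force: [-0.4, -0.3, -1.4]
finger_gap: 0.0368
grip_force: 35.4
```

```bash
python3 - <<'E'
from h import *
c=read_camera("wrist"); cv2.imwrite("pics/w9.png",c["image"]); print(get_state()["tcp_pos"])
E
```

```text
[ 0.5776 -0.1343  0.1351]
```

View pics/w9.png

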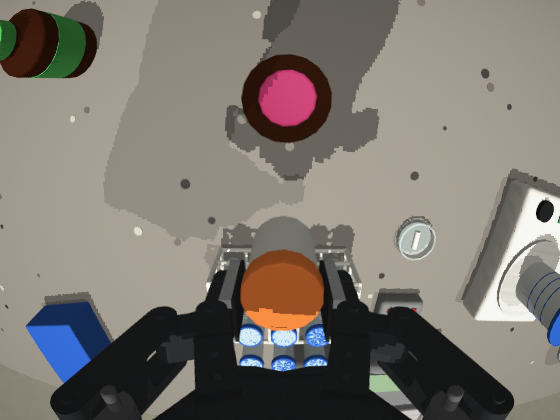

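The jar at (282,290) is in line with the pink bottle (287,98) and the rack behind it. Lowering it between them.

Call:
send_rows(increments=[{"dx": 0,"dy": 0,"dz": -1.2,"roll": 0,"claw": -0.4},{"dx": 0,"dy": 0,"dz": -2.4,"roll": 0,"claw": -0.4},{"dx": 0,"dy": 0,"dz": -3.4,"roll": 0,"claw": -0.4},{"dx": 0,"dy": 0,"dz": -3.9,"roll": 0,"claw": -0.4},{"dx": 0,"dy": 0,"dz": -4,"roll": 0,"claw": -0.4}])

```text
clock: 24.9
tcp_pos: [0.578, -0.1336, 0.0375]
orientation: [-0.001, -0.045, 0.999, 0.0]
wrist_force: [0.0, -0.0, -0.0]
finger_gap: 0.0367
grip_force: 35.4
```

Call:
send_rows(increments=[{"dx": 0,"dy": 0,"dz": -0.1,"roll": 0,"claw": -0.4},{"dx": 0,"dy": 0,"dz": -0.18,"roll": 0,"claw": -0.4},{"dx": 0,"dy": 0,"dz": -0.2,"roll": 0,"claw": -0.4},{"dx": 0,"dy": 0,"dz": -0.2,"roll": 0,"claw": -0.4},{"dx": 0,"dy": 0,"dz": -0.2,"roll": 0,"claw": -0.4}])

```text
clock: 25.52
tcp_pos: [0.5797, -0.1334, 0.0355]
orientation: [0.001, -0.046, 0.999, -0.001]
wrist_force: [-0.9, 0.4, 5.2]
finger_gap: 0.037
grip_force: 36.0
```

Touched down. Releasing and rising clear.

Call:
send_rows(increments=[{"dx": 0,"dy": 0,"dz": 0,"roll": 0,"claw": 0},{"dx": 0,"dy": 0,"dz": 0,"roll": 0,"claw": 0.4},{"dx": 0,"dy": 0,"dz": 0,"roll": 0,"claw": 0.6},{"dx": 0,"dy": 0,"dz": 0,"roll": 0,"claw": 0.6},{"dx": 0,"dy": 0,"dz": 0.5,"roll": 0,"claw": 0.6}])

```text
clock: 26.15
tcp_pos: [0.5775, -0.1326, 0.0451]
orientation: [-0.001, -0.046, 0.999, 0.001]
wrist_force: [-0.1, -0.1, -0.3]
finger_gap: 0.068
grip_force: 0.0
```

Call:
send_rows(increments=[{"dx": 0,"dy": 0,"dz": 2,"roll": 0,"claw": 0.6},{"dx": 0,"dy": 0,"dz": 4,"roll": 0,"claw": 0.6},{"dx": 0,"dy": 0,"dz": 6,"roll": 0,"claw": 0.6},{"dx": 0,"dy": 0,"dz": 8,"roll": 0,"claw": 0.6},{"dx": -0.5,"dy": 0,"dz": 9,"roll": 0,"claw": 0.6}])

```text
clock: 26.78
tcp_pos: [0.5673, -0.1334, 0.2751]
orientation: [0.003, -0.046, 0.999, -0.001]
wrist_force: [0.4, 0.7, -0.3]
finger_gap: 0.0682
grip_force: 0.0
```

Call:
send_rows(increments=[{"dx": 0,"dy": 0,"dz": 0,"roll": 0,"claw": 0.6},{"dx": 0,"dy": 0,"dz": 0,"roll": 0,"claw": 0.6},{"dx": 0,"dy": 0,"dz": 0,"roll": 0,"claw": 0.6},{"dx": 0,"dy": 0,"dz": 0,"roll": 0,"claw": 0.6},{"dx": 0,"dy": 0,"dz": 0,"roll": 0,"claw": 0.6}])

```text
clock: 27.4
tcp_pos: [0.5659, -0.1329, 0.2701]
orientation: [-0.001, -0.046, 0.999, 0.0]
wrist_force: [0.7, 0.5, 0.3]
finger_gap: 0.0683
grip_force: 0.0
```

```bash
python3 - <<'E'
from h import *
c=read_camera("wrist"); S=read_camera("side"); print(get_state()["tcp_pos"])
cv2.imwrite("pics/s9.png",S["image"])
for n,lo,hi,z in (("pink",(150,120,60),(178,255,255),.115),("jar",(3,150,100),(22,255,255),.058)):
  for b in blobs(c["image"],lo,hi,None,150)[:3]: print(n,b[:3],plane(c,b[1],b[2],z,True))
for n,lo,hi,bx,z in (("pinkS",(150,120,60),(178,255,255),(240,200,290,232),.107),("jarS",(3,150,100),(22,255,255),(270,190,350,290),.0525),("green",(50,120,80),(75,255,255),(240,278,265,295),.1066)):
  for b in blobs(S["image"],lo,hi,bx,30)[:3]: print(n,b[:3],plane(S,b[1],b[2],z))
E
```

```text
[ 0.566  -0.1329  0.2704]
pink (824.0, 281.1943770226537, 113.68406148867312) [ 0.4941 -0.1404  0.115 ]
jar (828.5, 280.5544156105411, 186.55542144437737) [ 0.5778 -0.1336  0.058 ]
pinkS (158.5, 266.48370136698213, 221.4826498422713) [ 0.4945 -0.1421  0.107 ]
jarS (187.0, 306.0356506238859, 237.50534759358288) [ 0.5794 -0.1307  0.0525]
green (244.5, 252.69188820722562, 286.0422631220177) [ 0.4487 -0.3477  0.1066]
```

View pics/s9.png

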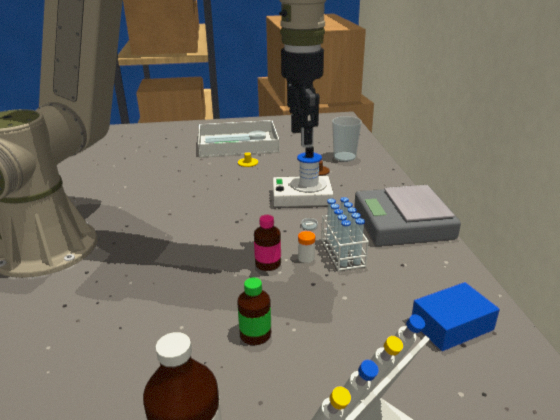

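The side view shows everything standing: beaker with cover at (309,175), pink bottle (267,243), jar (307,247), and the green bottle unmoved at (254,312). The measured positions match the targets to 1–2 mm, so I'm handing in.

```bash
python3 -c "
from workcell import hand_in
print(hand_in())"
```

```text
the job is handed in; nothing more can be done
None
```

I handed the job in: the covered beaker stands on the stirrer plate, the pink bottle about 169 mm in front of the rack with the jar midway in line, all upright and released, and the green bottle did not move.

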